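# Kit a carbon foot and its adapters on the clicking swivel stand

## Task

Make up the kit on the swivel stand: turn the stand until its tray stands at the red mark, slide the carbon foot straight out from under the little stack of foam sheets so that the sheets stay stacked where they are (do not lift or topple them), and lay the foot flat in the tray, lengthwise, with every adapter on the bench standing upright in the tray with it. Then turn the loaded stand half a turn, six clicks, counter-clockwise seen from above, so that the tray clicks in at the green mark with the whole kit still in it, and let go. Leave the other things on the bench alone.

Things in the scene. Friction and masses are not known exactly. Their poses are not given: they have to be found in the camera images.
- swivel_base: fixed base of the swivel stand: steel cross 8 mm high, long bar 440 mm along its x with a red block at its -x end (load mark, nearest the robot) and a green block at its +x end (hand-over mark). Origin on the swivel axis at bench level; placed differently in each run
- swivel_axis (a point): point on the vertical swivel axis, at the height of the top of the round grey platform (360 mm in diameter, its top 42 mm above the bench)
- swivel (a joint): angle of the platform, rad, growing counter-clockwise from above. It clicks into a spring detent every 30 degrees (0.524 rad) at multiples of it; passing a click takes about 5 N at the handle and a released platform settles into the nearest detent. 0: tray at the red mark; 3.14: tray at the green mark. Starts two to four clicks below 0. It turns from -2.6 to 4.0 only
- tray_floor (a point): centre of the floor of the white tray fixed on the platform, 85 mm from the swivel axis, opposite the handle. Its axes turn with the platform: at joint 0 they are those of swivel_base; the tray is 130 mm along x and 216 mm along y inside, its floor 48 mm above the bench, its rim 10 mm above the floor. A yellow mark in the middle of its outer rim (-x side)
- handle_grip (a point): the grip point on the black upright post that turns the platform: 26 mm in diameter, fixed to the platform 110 mm from the axis, straight across from the tray; it reaches from 42 to 112 mm above the bench, this point is at 92 mm
- dogs: two fixed steel bench dogs (round pins 16 mm in diameter, 45 mm tall) standing at x = -27 mm, y = -41 and +41 mm in this frame, just in front (-x) of the sheets' edges: the 50 mm wide foot passes between them towards -x, the sheets are held back. Origin at bench level, about where the foot's origin starts, x pointing along the foot to its toe
- foot: carbon foot: black plate 180 mm along x, 50 mm wide (36 mm at the toe), 8 mm thick, with an upright aluminium ankle block at the heel: 36 (x) x 24 (y) mm, its centre at x = -65 mm, its top 48 mm above the underside; 240 g, mostly in the block. Origin at the centre of the plate's underside, z up, toe at +x. At the start its toe lies under the sheets, its ankle block in front of the dogs
- sheet1: foam/cork sheet, 100 (its x) x 110 (its y) x 10 mm, 40 g; origin at the centre of its underside. The three sheets lie one on another on the toe of the foot, sheet1 lowest (cork), sheet2 (blue), sheet3 on top (cork)
- sheet2: foam/cork sheet, 100 (its x) x 110 (its y) x 10 mm, 40 g; origin at the centre of its underside. The three sheets lie one on another on the toe of the foot, sheet1 lowest (cork), sheet2 (blue), sheet3 on top (cork)
- sheet3: foam/cork sheet, 100 (its x) x 110 (its y) x 10 mm, 40 g; origin at the centre of its underside. The three sheets lie one on another on the toe of the foot, sheet1 lowest (cork), sheet2 (blue), sheet3 on top (cork)
- adapter1: steel and aluminium pylon adapter standing on the bench: round base 56 mm in diameter and 10 mm high, upright post 26 mm in diameter above it with a blue band near its top, 55 mm tall in all, 180 g; origin at the centre of its underside, z up. Two or three of the four are present in a run
- adapter2: steel and aluminium pylon adapter standing on the bench: round base 56 mm in diameter and 10 mm high, upright post 26 mm in diameter above it with a blue band near its top, 55 mm tall in all, 180 g; origin at the centre of its underside, z up. Two or three of the four are present in a run
- adapter3: steel and aluminium pylon adapter standing on the bench: round base 56 mm in diameter and 10 mm high, upright post 26 mm in diameter above it with a blue band near its top, 55 mm tall in all, 180 g; origin at the centre of its underside, z up. Two or three of the four are present in a run
- adapter4: steel and aluminium pylon adapter standing on the bench: round base 56 mm in diameter and 10 mm high, upright post 26 mm in diameter above it with a blue band near its top, 55 mm tall in all, 180 g; origin at the centre of its underside, z up. Two or three of the four are present in a run
- glue: bystander: yellow glue bottle with a blue nozzle, 64 mm across, 147 mm tall; origin under its centre
- tape: bystander: roll of tape lying flat, 100 mm across, 25 mm high; origin under its centre
- jar: bystander: glass jar with a green cap, 60 mm across, 85 mm tall; origin under its centre
- carton: bystander: blue carton 90 x 180 x 75 mm; origin under its centre
- tub: bystander: white tub 90 mm across, 100 mm tall; origin under its centre
- wrench: bystander: wrench 170 mm long lying along its x; origin about its middle
There are look-alikes about, which are no part of the job. What is shaped like the adapter3 but brown or pink is not meant.

How it is judged:
By the outcome, as a careful person would: the job done as asked, in the order asked, and still so for the second after the job is handed in, with the robot touching nothing.
Of adapter1, adapter2, adapter3, adapter4 only 2 to 3 are there at a start; the rules pass over those that are not, and their reading is None.
At some moment in a run one of adapter1, adapter2, adapter3, adapter4 may be knocked a few centimetres aside while the robot is not near it.
Once in a run the grip may slacken for a moment while it holds something.
It also fails if it takes over 200 s, if anything falls off the work surface, if the arm or the gripper's body presses on something with over 40 N, if the wrist force passes 120 N, or if a joint passes its speed limit or range.

## Robot

A 6-joint arm with a two-finger parallel gripper is mounted at the origin on the work surface. World frame = base frame: x ahead of the robot, y to its left, z up, the work surface at z = 0. Lengths are in m, angles in degrees, forces in N, time in s.
With the tool pointing down it reaches from about 0.4 to 0.825 m from the base axis. Payload 7 kg.
Tool frame: the origin (TCP) lies at the very end of the fingers, on their centre line; the grasp point (between the pads) lies 19 mm behind it; z points along the fingers, y is the line along which they close (so a half turn about z gives the same grasp; the last joint's range is limited). The gripper opens to 88 mm and grips with 3 to 60 N. Pads are 19 mm wide; open, the fingers measure 130 mm over their backs; the gripper's body (78 mm by 193 mm) begins 47 mm behind the grasp point.
Start: joints at [92.653, 20.546, 0.682, 0, -70.136, -16.507], TCP at [0.162, 0.655, 0.201] pointing down, gripper open.
Joint ranges: [-176.03, 176.03], [-82.01, 121.73], [-58.28, 71.71], [-173.87, 95.51], [-174.79, -0.11], [-173.66, 173.66]. Speed limits (degrees/s): [136.94, 136.94, 172.46, 180, 180, 180].

## Interface

Orientations are given as [roll, pitch, yaw] about the fixed x, y, z axes, in that order (R = Rz(yaw) Ry(pitch) Rx(roll)).
In Python, from plant import get_state, imaging, r, finder gives the robot as it stands.
- The arm moves only by the shell command python3 -m handwheel 'ROWS' [FORCE]. ROWS is JSON, a list of rows, each a list of 5 numbers: the closure, from 0 (fully open) to 1 (shut), then the shift along the world's x, y, z in cm, then the turn about the world's z in degrees. A call has 1 to 8 rows; each row is the pose to reach, as a shift and turn from the pose commanded when the call began; what a row does not reach only later rows make up. A row lasts 1/8 s, in which the tool goes at most 62.5 mm and 10.7 degrees, less where a joint would pass 70% of its speed; a pose out of reach is approached as far as the arm can. A call with a gripper value outside its range is refused whole. The fingers move at their own pace and stop on an object; FORCE is the grip in N (left out, the last holds). Time passes only in rows, so rows that repeat a pose let the fingers close. It gives the time, the measured TCP pose, the force, the opening and the grip force at its end, in the units of the state.
- get_state(): the state, without advancing time (a new reading comes with each control period).
- imaging.capture(name): name is "scene" or "top" or "wrist"; returns (picture, depth): 400x640x3 uint8, red, green, blue; 400x640 float32, m along the optical axis (not along the pixel's ray), 0 where there is no reading.
- imaging.get_calibration(name): a dict with "fx", "fy", "cx", "cy" (pixels), "rvec" (rotation vector, rad) and "tvec" (3), from world to camera coordinates, as OpenCV has them; the wrist camera has in their place "hand_eye" (4x4, takes a point from camera to tool coordinates, whose origin is the TCP and whose axes are the flange's). Camera axes: x right, y down, z forward; pixel columns grow to the right and rows downward; lengths in m; the calibration is good to about 2 mm. A picture is of the moment at which its call begins: read the wrist's pose just before it. get_calibration takes no time and is no camera call.
- r.close_job(): hands the job in; it is judged then, once.
Trained networks look in the newest picture that a camera, given by its name, has taken for a name from the list of things; names that differ only in an ending like _2 or _b are one class to them, and where a whole thing is asked for, a point or a joint stands for the part that bears it (a point fixed in the world has none). Each returns a list of dicts, best first, with "p" (0 to 1); they miss things now and then, are a little off and sometimes report something else, mostly with a low value. They report only what shows in the picture. A call takes as long as a camera call. They do not tell look-alikes from the thing itself.
- finder.cut_out(camera, query): "region" (400x640 bool, what is visible of it) and "pixel" ([column, row] in pixels, amid what is visible of it).
The state is a dict: "time_s": time; "joints": joint angles; "qd": joint speeds; "joint_torque": joint torques, N m; "tcp_pos": TCP position; "eef_rot": TCP orientation; "contact_force": force on the tool from outside, world axes, zero at the start; "moment": the same for the moment, N m; "gripper_width": finger opening in m; "gripper_force": force on a finger pad.
Only numpy, scipy, OpenCV 4.12 (cv2) and the standard library are available. Lean on these libraries where they do the work, as an engineer would, in place of code of your own. Each camera call takes 0.05 s, during which the arm holds its last target. There are 200 camera calls.

## Working session

There is one attempt and no reset: what is moved stays moved. The work goes in short steps, Python scripts to look and compute and a shell command to move; the robot and the scene stay as the last step left them, time stands still between calls to the robot, and variables do not carry over. Pictures are saved under pics/ and viewed, at most 14 in all, crops included, and the job is handed in when it is done.

```bash
ls; mkdir -p pics; cat > h.py <<'E'
from plant import get_state, imaging, r, finder
import numpy as np, cv2
from scipy.spatial.transform import Rotation as R
def cap(n):
    s=get_state(); im,d=imaging.capture(n); return s,im,d
def cam2w(n,s):
    c=imaging.get_calibration(n)
    if 'rvec' in c:
        Rm=R.from_rotvec(np.ravel(c['rvec'])).as_matrix(); return c,Rm.T,-Rm.T@np.ravel(c['tvec'])
    H=np.array(c['hand_eye']); T=np.eye(4); T[:3,:3]=R.from_euler('xyz',s['eef_rot'],degrees=True).as_matrix(); T[:3,3]=s['tcp_pos']
    M=T@H; return c,M[:3,:3],M[:3,3]
def cloud(n,s,d):
    c,A,t=cam2w(n,s); v,u=np.mgrid[:400,:640]
    P=np.stack([(u-c['cx'])/c['fx']*d,(v-c['cy'])/c['fy']*d,d],-1)@A.T+t
    P[d==0]=np.nan; return P
def pix(n,s,p):
    c,A,t=cam2w(n,s); q=(np.asarray(p)-t)@A; return q[...,:2]/q[...,2:]*[c['fx'],c['fy']]+[c['cx'],c['cy']]
def save(im,name): cv2.imwrite('pics/'+name,im[...,::-1])
E
python3 - <<'E'
from h import *
print(get_state())
for n in('top','scene'):
    s,im,d=cap(n); save(im,n+'0.png'); P=cloud(n,s,d); np.save(n+'0.npy',P)
    for q in ['swivel_base','tray_floor','handle_grip','dogs','foot','sheet3','adapter3','swivel']:
        for f in finder.cut_out(n,q)[:6]:
            m=f['region']; X=P[m]; print(n,q,round(f['p'],2),np.round(f['pixel']),m.sum(),np.round(np.nanmedian(X,0),3),np.round(np.nanmin(X,0),3),np.round(np.nanmax(X,0),3))
E
```

```text
pics
{'time_s': 0.0, 'joints': array([ 9.26543552e+01,  2.05935089e+01,  6.34058031e-01, -1.99156913e-02,
       -7.01369080e+01, -1.65074114e+01]), 'qd': array([ 0.05471139, -0.00013048, -0.00395541, -0.06830559, -0.02619694,
       -0.0301203 ]), 'joint_torque': array([ 8.90422180e-04, -5.82717454e+01,  2.93053311e+01,  6.99704066e+00,
        7.08638050e-03, -1.61672356e-04]), 'tcp_pos': array([0.16151533, 0.65483879, 0.20010213]), 'eef_rot': array([ 1.79902293e+02, -9.43177143e-03, -1.38598307e+01]), 'contact_force': array([-0.25008639, -0.10341787, -0.02645945]), 'moment': array([ 0.04072904,  0.02904039, -0.01649235]), 'gripper_force': 0.0, 'gripper_width': 0.08748658197300797}
top swivel_base 0.97 [437. 219.] 16466 [ 0.521 -0.183  0.043] [ 0.305 -0.391 -0.004] [ 0.753 -0.009  0.116]
top swivel_base 0.39 [438. 217.] 15809 [ 0.523 -0.186  0.043] [ 0.349 -0.392 -0.006] [ 0.725 -0.009  0.116]
top tray_floor 0.85 [441. 218.] 15774 [ 0.522 -0.185  0.043] [ 0.351 -0.387 -0.003] [ 0.708 -0.009  0.116]
top tray_floor 0.54 [246. 179.] 1728 [0.608 0.293 0.037] [ 0.546  0.226 -0.001] [0.6
[... 2162 characters left out ...]
0.364 0.042]
scene sheet3 0.61 [379. 250.] 34 [0.638 0.248 0.015] [0.619 0.241 0.01 ] [0.676 0.357 0.018]
scene adapter3 0.89 [295. 225.] 452 [0.573 0.077 0.015] [0.528 0.05  0.001] [0.591 0.101 0.058]
scene adapter3 0.86 [318. 258.] 619 [0.672 0.121 0.013] [ 0.626  0.094 -0.002] [0.69  0.148 0.058]
scene adapter3 0.85 [323. 163.] 301 [0.323 0.141 0.015] [ 0.269  0.116 -0.   ] [0.342 0.166 0.058]
scene adapter3 0.74 [272. 265.] 600 [0.688 0.035 0.014] [0.645 0.006 0.002] [0.706 0.061 0.057]
scene adapter3 0.54 [488. 214.] 2351 [0.597 0.493 0.08 ] [ 0.41   0.462 -0.   ] [0.618 0.633 0.104]
scene swivel 0.98 [174. 217.] 14300 [ 0.567 -0.183  0.043] [ 0.298 -0.387 -0.002] [ 0.711 -0.008  0.114]
```

View pics/top0.png

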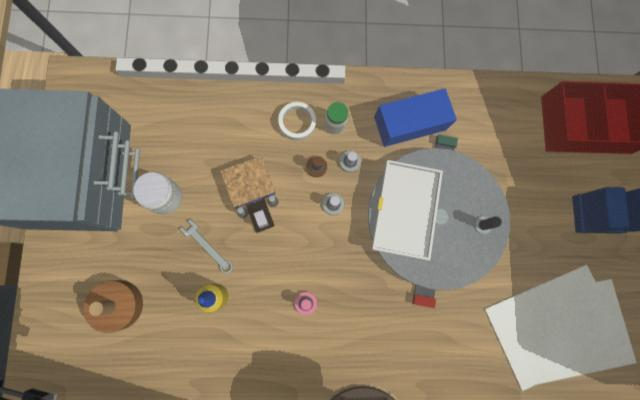

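View pics/scene0.png

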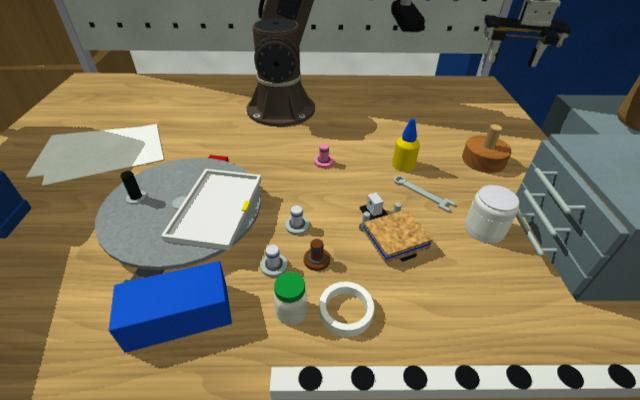

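The top view shows metal adapters at (349,160) and (333,204). The brown (316,167) and pink (305,302) ones are look-alikes. The foot is at about (260,215), under the sheets at (247,180). The tray faces world +y with its yellow mark at (380,203), the handle is at (488,224), the red block at (425,300) and the green block at (446,143). From this start the tray needs three clicks CCW to reach red.

```bash
cat > m1.py <<'E'
from h import *
for n in('top','scene'):
    P=np.load(n+'0.npy'); im=cv2.imread(f'pics/{n}0.png').astype(int); b,g,rr=im[...,0],im[...,1],im[...,2]
    z=P[...,2]; xy=P[...,:2]
    reg=(abs(xy-[0.53,-0.19]).max(-1)<0.3)
    m=reg&(z>.037)&(z<.046)&(np.linalg.norm(xy-[.53,-.19],axis=-1)<.21)
    h=cv2.convexHull(xy[m].astype(np.float32)); (cx,cy),rad=cv2.minEnclosingCircle(h)
    print(n,'plat',cx,cy,rad)
    hm=reg&(z>.085)&(z<.125)&(np.linalg.norm(xy-[.53,-.19],axis=-1)<.17)
    print('handle',np.nanmean(xy[hm&(z>.108)],0),np.nanmin(xy[hm],0),np.nanmax(xy[hm],0),hm.sum())
    for nm,mm in(('red',(rr>120)&(g<60)&(b<60)),('green',(g>rr+15)&(g>b+5)),('yellow',(rr>150)&(g>120)&(b<60))):
        k=reg&mm; print(nm,k.sum(),np.nanmedian(P[k],0) if k.any() else '')
    t=reg&(z>.053)&(z<.062)&(abs(rr-b)<40)&(np.linalg.norm(xy-[.53,-.1],axis=-1)<.15)
    print('tray',cv2.minAreaRect(xy[t].astype(np.float32)))
    # sheet, ankle, dogs
    q=(abs(xy-[.57,.28]).max(-1)<.13)
    k=q&(z>.034)&(z<.043)&(xy[...,0]>.53); print('sheet',cv2.minAreaRect(xy[k].astype(np.float32)))
    k=q&(z>.045)&(z<.056); print('ankle top',cv2.minAreaRect(xy[k].astype(np.float32)),k.sum())
    for c in([.672,.035],[.56,.077]):
        k=(np.linalg.norm(xy-c,axis=-1)<.045)&(z>.048)&(z<.064); print('adapter',np.nanmean(P[k],0),k.sum())
        k=(np.linalg.norm(xy-c,axis=-1)<.05)&(z>.006)&(z<.014); print('  base',cv2.minEnclosingCircle(xy[k].astype(np.float32)),k.sum())
E
python3 m1.py
```

```text
top plat 0.52802574634552 -0.18337181210517883 0.18598178029060364
handle [ 0.51067756 -0.29623861] [ 0.49808065 -0.30974108] [ 0.52344054 -0.28282426] 147
red 0 
green 521 [0.76796973 0.06432707 0.0829916 ]
yellow 0 
tray ((0.5449253916740417, -0.10324420034885406), (0.14648841321468353, 0.2287963479757309), 80.09307098388672)
sheet ((0.5998059511184692, 0.28995224833488464), (0.1229502484202385, 0.10989642143249512), 22.5631046295166)
ankle top ((0.5266250967979431, 0.2609292268753052), (0.059100184589624405, 0.09350304305553436), 21.79730987548828) 154
adapter [0.67610615 0.03336662 0.05406973] 88
  base ((0.6761980652809143, 0.03329848125576973), 0.027741573750972748) 193
adapter [0.5612623  0.07622139 0.05420308] 86
  base ((0.5619592070579529, 0.07614875584840775), 0.028010474517941475) 225
scene plat 0.5334933996200562 -0.18237793445587158 0.1859734207391739
handle [ 0.51374377 -0.29478062] [ 0.50015742 -0.30696777] [ 0.52589154 -0.28177309] 196
red 53 [ 0.31670044 -0.14897072  0.02058654]
green 1008 [0.77909086 0.06968501 0.08479558]
yellow 42 [ 0.55520007 -0.03388541  0.06153314]
tray ((0.5445361137390137, -0.1039285659790039), (0.14426051080226898, 0.23179878294467926), 80.30940246582031)
sheet ((0.5925580263137817, 0.28707683086395264), (0.1416410505771637, 0.11165887117385864), 22.785991668701172)
ankle top ((0.5297529101371765, 0.26064908504486084), (0.060817450284957886, 0.09604962170124054), 22.660959243774414) 153
adapter [0.68034645 0.03426951 0.05442722] 134
  base ((0.6782943606376648, 0.033643826842308044), 0.028430484235286713) 277
adapter [0.56555098 0.0769292  0.05427013] 98
  base ((0.5632514357566833, 0.07609724253416061), 0.02869356796145439) 206
```

```bash
R1='x'; python3 -m handwheel '[[0,34,-35,5,-86],[0,34,-35,5,-86],[0,34,-35,5,-86],[0,34,-35,5,-86],[0,34,-35,5,-86],[0,34,-35,5,-86],[0,34,-35,5,-86],[0,34,-35,5,-86]]' 40; python3 -m handwheel '[[0,0,-60,-3,0],[0,0,-60,-3,0],[0,0,-60,-3,0],[0,0,-60,-3,0],[0,0,-60,-3,0],[0,0,-60,-3,0],[0,0,-60,-3,0],[0,0,-60,-3,0]]'; python3 - <<'E'
from h import *
print(get_state()['joints'])
E
```

```text
time_s: 1.9
tcp_pos: [0.503, 0.3035, 0.2517]
eef_rot: [-180.0, 0.0, -100.2]
contact_force: [0.2, 0.8, 0.1]
gripper_width: 0.0875
gripper_force: 0.0
time_s: 2.9
tcp_pos: [0.5015, -0.196, 0.2265]
eef_rot: [-179.9, 0.0, -99.8]
contact_force: [1.8, 0.3, 1.0]
gripper_width: 0.0878
gripper_force: 0.0
[-4.80351292e-01  6.67174302e+00 -1.43506018e+01  5.53060827e-03
 -6.89119720e+01 -9.30165212e+00]
```

```bash
python3 -m handwheel '[[0,1,-10,0,0],[0,1,-10,0,0],[0,1,-10,-5,0],[0,1,-10,-10,0],[0,1,-10,-15.3,0],[0,1,-10,-15.3,0],[0,1,-10,-15.3,0]]'; python3 -m handwheel '[[1,0,0,0,0],[1,0,0,0,0],[1,0,0,0,0],[1,0,0,0,0],[1,0,0,0,0]]' 40
```

```text
time_s: 3.78
tcp_pos: [0.513, -0.2946, 0.0751]
eef_rot: [-179.9, -0.0, -99.8]
contact_force: [1.2, 0.1, 1.2]
gripper_width: 0.088
gripper_force: 0.0
time_s: 4.4
tcp_pos: [0.5117, -0.2941, 0.0732]
eef_rot: [-180.0, -0.0, -99.8]
contact_force: [-0.7, 0.4, 0.2]
gripper_width: 0.0431
gripper_force: 0.0
```

```bash
python3 - <<'E'
import numpy as np
# arc shifts (cm) of the handle, r 11 cm
for name,a0,n,st in(('A',-99.7,10,9),('B',-9.7,24,7.5)):
    for i in range(1,n+1):
        a=np.radians(a0+i*st); b=np.radians(a0); print(name,i,np.round(11*(np.cos(a)-np.cos(b)),1),np.round(11*(np.sin(a)-np.sin(b)),1),i*st)
E
```

```text
A 1 1.7 -0.2 9
A 2 3.4 -0.0 18
A 3 5.1 0.3 27
A 4 6.7 1.0 36
A 5 8.2 1.9 45
A 6 9.5 3.0 54
A 7 10.7 4.3 63
A 8 11.6 5.7 72
A 9 12.3 7.3 81
A 10 12.7 9.0 90
B 1 0.1 1.4 7.5
B 2 0.1 2.9 15.0
B 3 -0.1 4.3 22.5
B 4 -0.5 5.7 30.0
B 5 -1.1 7.0 37.5
B 6 -1.9 8.2 45.0
B 7 -2.8 9.3 52.5
B 8 -3.8 10.3 60.0
B 9 -5.0 11.2 67.5
B 10 -6.2 11.8 75.0
B 11 -7.6 12.4 82.5
B 12 -9.0 12.7 90.0
B 13 -10.4 12.8 97.5
B 14 -11.9 12.8 105.0
B 15 -13.3 12.6 112.5
B 16 -14.7 12.2 120.0
B 17 -16.0 11.6 127.5
B 18 -17.2 10.8 135.0
B 19 -18.3 9.9 142.5
B 20 -19.3 8.9 150.0
B 21 -20.2 7.7 157.5
B 22 -20.8 6.4 165.0
B 23 -21.4 5.1 172.5
B 24 -21.7 3.7 180.0
```

```bash
python3 -m handwheel '[[1,0,0,0,0],[1,0,0,0,0],[1,0,0,0,0],[1,0,0,0,0]]' 40; python3 -m handwheel '[[1,1.7,-0.2,0,9],[1,3.4,0,0,18],[1,5.1,0.3,0,27],[1,6.7,1.0,0,36],[1,8.2,1.9,0,45],[1,9.5,3.0,0,54],[1,10.7,4.3,0,63],[1,11.6,5.7,0,72]]';  python3 -m handwheel '[[1,0.7,1.6,0,9],[1,1.1,3.3,0,18],[1,1.1,3.3,0,18],[1,1.1,3.3,0,18]]'
```

```text
time_s: 4.9
tcp_pos: [0.511, -0.294, 0.0729]
eef_rot: [179.9, 0.0, -99.8]
contact_force: [-1.6, 0.5, 1.6]
gripper_width: 0.0244
gripper_force: 40.0
time_s: 5.9
tcp_pos: [0.6243, -0.2369, 0.0729]
eef_rot: [179.8, 0.3, -27.5]
contact_force: [-14.9, 1.6, 11.8]
gripper_width: 0.0244
gripper_force: 40.0
time_s: 6.4
tcp_pos: [0.6347, -0.2047, 0.0729]
eef_rot: [179.9, 0.4, -9.8]
contact_force: [-12.0, -3.4, 8.7]
gripper_width: 0.0251
gripper_force: 40.0
```

```bash
python3 -m handwheel '[[0,0,0,0,0],[0,0,0,0,0],[0,0,0,0,0],[0,0,0,0,0],[0,0,0,6,0],[0,0,0,12,0],[0,0,0,18,0],[0,0,0,18,0]]'; python3 -m handwheel '[[0,-12,46,0,0],[0,-12,46,0,0],[0,-12,46,0,0],[0,-12,46,0,0],[0,-12,46,0,0],[0,-12,46,0,0],[0,-12,46,0,0],[0,-12,46,0,0]]'; python3 - <<'E'
from h import *
s,im,d=cap('top'); save(im,'top1.png'); np.save('top1.npy',cloud('top',s,d))
s,im,d=cap('wrist'); save(im,'w1.png'); np.save('w1.npy',cloud('wrist',s,d))
E
```

```text
time_s: 7.4
tcp_pos: [0.6415, -0.2047, 0.2598]
eef_rot: [-180.0, -0.6, -9.8]
contact_force: [0.4, -0.5, -0.2]
gripper_width: 0.0871
gripper_force: 0.0
time_s: 8.4
tcp_pos: [0.5175, 0.2586, 0.2526]
eef_rot: [-180.0, 0.0, -9.7]
contact_force: [-0.3, -0.6, -0.4]
gripper_width: 0.0873
gripper_force: 0.0
```

View pics/top1.png

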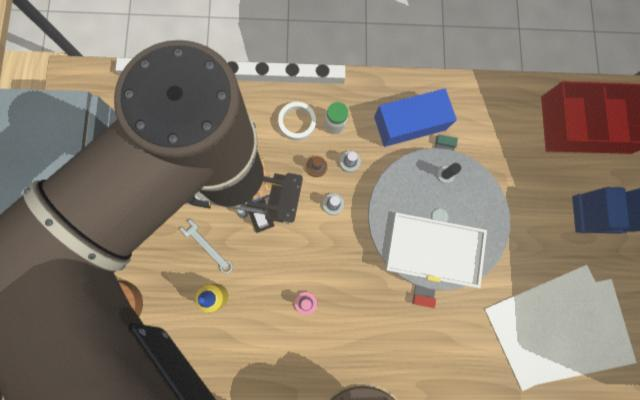

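View pics/w1.png

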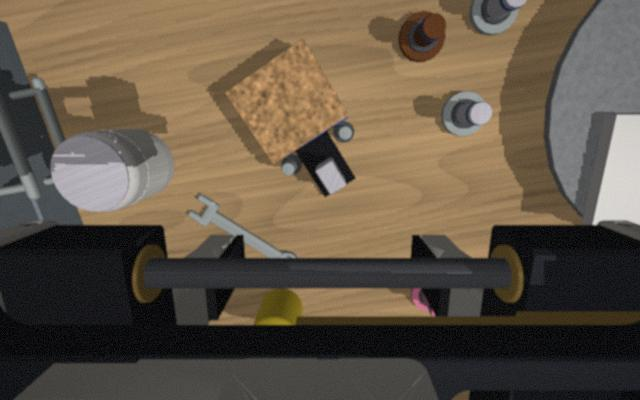

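The top view shows the tray at the red mark, with yellow at (434,279) next to red at (425,300). The wrist view shows the ankle block at (331,176), the dogs at (290,165) and (343,131), and the sheet edge behind them.

```bash
python3 - <<'E'
from h import *
P=np.load('w1.npy'); z=P[...,2]; xy=P[...,:2].astype(np.float32)
v,u=np.mgrid[:400,:640]
k=(u>305)&(u<352)&(v>150)&(v<202)&(z>.043)&(z<.056); print('ankle',k.sum(),cv2.minAreaRect(xy[k]),np.nanmedian(z[k]))
for a,b in((290,165),(343,131)):
    k=(abs(u-a)<14)&(abs(v-b)<14)&(z>.038)&(z<.052); print('dog',k.sum(),cv2.minEnclosingCircle(xy[k]),np.nanmedian(z[k]),xy[k].mean(0))
k=(u>215)&(u<350)&(v>35)&(v<170)&(z>.034)&(z<.0425)&(xy[...,0]>.56); print('sheet',cv2.minAreaRect(xy[k]))
k=(abs(u-450)<70)&(v<140)&(z>.05)&(z<.06)
n,l,st,c=cv2.connectedComponentsWithStats(k.astype(np.uint8))
for i in range(1,n):
    if st[i,4]>40: print('post',c[i],xy[l==i].mean(0),cv2.minEnclosingCircle(xy[l==i]))
P=np.load('top1.npy'); z=P[...,2]; xy=P[...,:2].astype(np.float32)
reg=(abs(xy-[0.53,-0.19]).max(-1)<0.25)
t=reg&(z>.053)&(z<.062)&(np.linalg.norm(xy-[.45,-.175],axis=-1)<.14); print('tray',cv2.minAreaRect(xy[t]))
h=reg&(z>.1)&(np.linalg.norm(xy-[.53,-.19],axis=-1)<.16); print('handle',cv2.minEnclosingCircle(xy[h]))
E
```

```text
ankle 568 ((0.5154610872268677, 0.25821083784103394), (0.03626357764005661, 0.024069635197520256), 22.329866409301758) 0.047714879570127905
dog 171 ((0.5420829057693481, 0.31115514039993286), 0.015469871461391449) 0.04428336537358929 [0.5386581  0.30896944]
dog 178 ((0.5720806121826172, 0.23734459280967712), 0.016012972220778465) 0.04426242377843648 [0.56872463 0.23477918]
sheet ((0.6031237244606018, 0.2922854423522949), (0.11433659493923187, 0.11018744856119156), 22.630741119384766)
post [512.06451613   3.52419355] [0.6687064  0.03854545] ((0.6694105267524719, 0.038434211164712906), 0.009308663196861744)
post [433.53451677  26.45956607] [0.660481  0.1223943] ((0.6607213020324707, 0.12189019471406937), 0.012920456007122993)
post [479.73842593 113.28935185] [0.56209034 0.07795614] ((0.561824381351471, 0.07697886973619461), 0.012991662137210369)
tray ((0.44416868686676025, -0.17439459264278412), (0.23038306832313538, 0.14635178446769714), 80.04013061523438)
handle ((0.6379252076148987, -0.20621182024478912), 0.01346911583095789)
```

```bash
python3 -m handwheel '[[0,-0.2,0,0,10.7],[0,-0.2,0,0,21.4],[0,-0.2,0,0,32],[0,-0.2,0,-5,32],[0,-0.2,0,-10,32],[0,-0.2,0,-15,32],[0,-0.2,0,-15,32],[0,-0.2,0,-15,32]]'
```

```text
time_s: 9.5
tcp_pos: [0.5178, 0.2564, 0.1048]
eef_rot: [180.0, -0.1, 22.2]
contact_force: [0.8, 0.1, 1.0]
gripper_width: 0.0874
gripper_force: 0.0
```

```bash
python3 - <<'E'
from h import *
s,im,d=cap('wrist'); save(im,'w2.png'); P=cloud('wrist',s,d); z=P[...,2]; xy=P[...,:2].astype(np.float32)
k=(z>.0455)&(z<.053)&(np.linalg.norm(xy-[.5155,.2582],axis=-1)<.04); print(s['tcp_pos'],s['eef_rot'],k.sum(), cv2.minAreaRect(xy[k]) if k.any() else '')
E
```

```text
[0.51779489 0.25635895 0.10478132] [ 1.79996141e+02 -1.03782203e-01  2.22188395e+01] 1349 ((0.5156135559082031, 0.25835514068603516), (0.03626542165875435, 0.023658372461795807), 22.775150299072266)
```

```bash
python3 -m handwheel '[[0,-0.2,0.2,-4.5,0.3],[0,-0.2,0.2,-9,0.3],[0,-0.2,0.2,-9,0.3],[1,-0.2,0.2,-9,0.3],[1,-0.2,0.2,-9,0.3],[1,-0.2,0.2,-9,0.3],[1,-0.2,0.2,-9,0.3],[1,-0.2,0.2,-9,0.3]]' 45; python3 -m handwheel '[[1,0,0,0,0],[1,0,0,0,0],[1,0,0,0,0],[1,0,0,0,0],[1,0,0,0,0]]'
```

```text
time_s: 10.55
tcp_pos: [0.5147, 0.258, 0.0134]
eef_rot: [-180.0, -0.0, 22.5]
contact_force: [0.1, -0.8, -0.3]
gripper_width: 0.0433
gripper_force: 0.0
time_s: 11.18
tcp_pos: [0.5146, 0.2579, 0.013]
eef_rot: [180.0, 0.0, 22.5]
contact_force: [0.4, -0.9, 0.2]
gripper_width: 0.0236
gripper_force: 45.0
```

```bash
python3 -m handwheel '[[1,-0.46,-0.19,0,0],[1,-1.2,-0.5,0,0],[1,-2.0,-0.83,0,0],[1,-2.8,-1.16,0,0],[1,-3.7,-1.53,0,0],[1,-4.6,-1.9,0,0],[1,-5.5,-2.28,0,0],[1,-6.4,-2.65,0,0]]'; python3 -m handwheel '[[1,-0.9,-0.38,0,0],[1,-1.8,-0.75,0,0],[1,-2.7,-1.12,0,0],[1,-3.6,-1.5,0,0],[1,-4.5,-1.87,0,0],[1,-5.4,-2.25,0,0],[1,-6.1,-2.53,0,0],[1,-6.1,-2.53,0,0]]'
```

```text
time_s: 12.18
tcp_pos: [0.4501, 0.2313, 0.0132]
eef_rot: [-180.0, -0.0, 22.5]
contact_force: [1.5, 1.8, -3.1]
gripper_width: 0.0237
gripper_force: 45.0
time_s: 13.18
tcp_pos: [0.3891, 0.2058, 0.0132]
eef_rot: [180.0, 0.0, 22.5]
contact_force: [-0.3, -0.0, -3.0]
gripper_width: 0.0233
gripper_force: 45.0
```

```bash
python3 - <<'E'
from h import *
s,im,d=cap('wrist'); s2,im2,d2=cap('scene'); save(np.vstack([im[:250],im2[100:350]]),'c3.png')
P=cloud('scene',s2,d2); z=P[...,2]; xy=P[...,:2].astype(np.float32)
k=(z>.025)&(z<.035)&(np.linalg.norm(xy-[.61,.295],axis=-1)<.09); print('sheet',cv2.minAreaRect(xy[k]))
E
```

```text
sheet ((0.5994646549224854, 0.2918403744697571), (0.11617998778820038, 0.1121613159775734), 23.25895118713379)
```

View pics/c3.png

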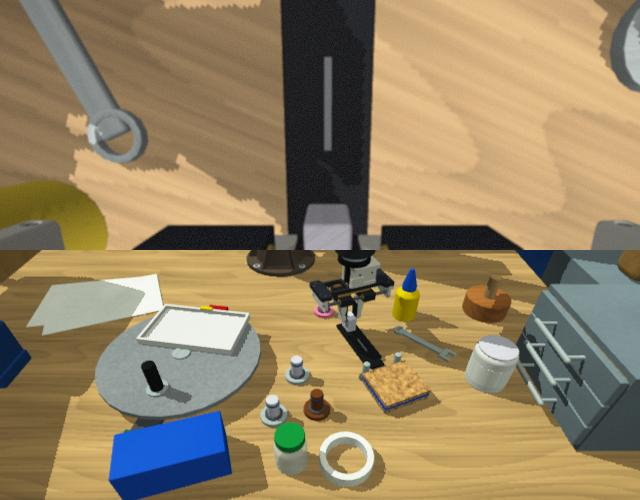

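Both views show the foot clear of the stack: the toe is in front of the dogs, and the sheets have settled, still stacked, at (395,385) in the lower half of the picture.

```bash
python3 -m handwheel '[[1,0,0,1,0],[1,0,0,3,0],[1,0,0,6,0],[1,0,0,9,0],[1,0,0,12,0],[1,0,0,14,0],[1,0,0,14,0]]'; python3 -m handwheel '[[1,0.2,-2,0,-8],[1,0.4,-4,0,-16],[1,0.6,-6,0,-24],[1,0.8,-8,0,-32],[1,1,-10,0,-40],[1,1.2,-12,0,-48],[1,1.4,-14,0,-56],[1,1.6,-16,0,-64]]';  python3 -m handwheel '[[1,0.2,-2,0,-8],[1,0.4,-4,0,-16],[1,0.6,-6,0,-24],[1,0.8,-8,0,-32],[1,1,-10,0,-40],[1,1.2,-12,0,-48],[1,1.6,-14.8,0,-58.4],[1,1.6,-14.8,0,-58.4]]'; python3 - <<'E'
from h import *
s,im,d=cap('wrist'); s2,im2,d2=cap('scene'); save(np.vstack([im[:250],im2[100:350]]),'c4.png')
s,im,d=cap('top'); P=cloud('top',s,d); np.save('top4.npy',P); save(im,'top4.png')
E
```

```text
time_s: 14.15
tcp_pos: [0.3905, 0.207, 0.1548]
eef_rot: [-179.9, -0.2, 22.5]
contact_force: [0.0, 0.1, -4.0]
gripper_width: 0.0238
gripper_force: 45.0
time_s: 15.15
tcp_pos: [0.405, 0.0452, 0.1521]
eef_rot: [179.9, 0.0, -41.8]
contact_force: [0.3, 0.1, -3.1]
gripper_width: 0.0233
gripper_force: 45.0
time_s: 16.15
tcp_pos: [0.4209, -0.1031, 0.1519]
eef_rot: [179.9, -0.0, -100.1]
contact_force: [0.2, -0.7, -2.5]
gripper_width: 0.0235
gripper_force: 45.0
```

View pics/c4.png

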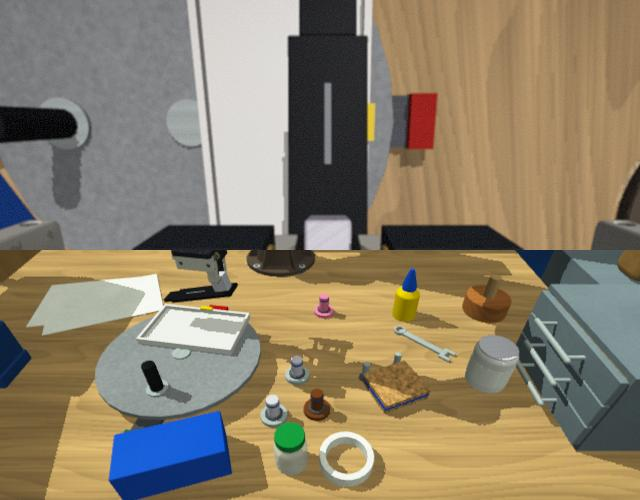

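The wrist view shows the foot held straight and lengthwise over the tray's outer half. The scene view shows the adapters where they were.

```bash
python3 - <<'E'
from h import *
s,im,d=cap('wrist'); P=cloud('wrist',s,d); v,u=np.mgrid[:400,:640]; z=P[...,2]; xy=P[...,:2].astype(np.float32)
k=(z>.12)&(z<.17)&(u>270)&(u<390)&(v<200)
print(s['tcp_pos']); A=np.c_[P[k],np.ones(k.sum())]; print('z along y fit',np.polyfit(P[k][:,1],z[k],1),'rect',cv2.minAreaRect(xy[k]),k.sum())
t=(z>.054)&(z<.062)&(v<220)
c=np.array([.4442,-.1744]); ux=np.array([.985,-.174]); uy=np.array([.174,.985])
q=(xy-c); qx=q@ux; qy=q@uy
print('rim ranges x', np.percentile(qx[t],[1,99]), 'inner rim', np.median(qx[t&(abs(qx-.068)<.012)]), np.median(qx[t&(abs(qx+.068)<.012)]))
print('plate x range', np.percentile(qx[k],[1,99]),'y',np.percentile(qy[k],[1,99]))
E
```

```text
[ 0.42118745 -0.10169233  0.15246118]
z along y fit [0.23811258 0.16926973] rect ((0.4104904234409332, -0.1669384241104126), (0.0949523076415062, 0.049816425889730453), 80.23815155029297) 11512
rim ranges x [-0.07307651  0.18992584] inner rim 0.06861767643144132 -0.06839754249701498
plate x range [-0.05902076 -0.00997651] y [-0.03872575  0.04807436]
```

The foot's toe has sagged about 13° in the grip. I'll lower it slowly with a lighter grip so the tray floor levels it.

```bash
python3 -m handwheel '[[1,0,0,-1.5,0],[1,0,0,-3,0],[1,0,0,-4.5,0],[1,0,0,-5,0],[1,0,0,-5,0]]' 45;  python3 -m handwheel '[[1,0,0,-0.5,0],[1,0,0,-1,0],[1,0,0,-1.5,0],[1,0,0,-2,0],[1,0,0,-2.5,0],[1,0,0,-3,0],[1,0,0,-3.4,0],[1,0,0,-3.4,0]]' 18; python3 - <<'E'
from h import *
s,im,d=cap('wrist'); P=cloud('wrist',s,d); v,u=np.mgrid[:400,:640]; z=P[...,2]; xy=P[...,:2].astype(np.float32)
print(s['tcp_pos'],s['contact_force'])
q=xy-s['tcp_pos'][:2]; k=(u>250)&(u<400)&(v<200)&(z>.05)&(z<.1); k&=((q@[.985,-.174])>-.025)&((q@[.985,-.174])<.025)
print(np.polyfit(P[k][:,1],z[k],1),np.median(z[k]))
E
```

```text
time_s: 16.98
tcp_pos: [0.4216, -0.1015, 0.1031]
eef_rot: [180.0, -0.0, -99.8]
contact_force: [0.0, 0.5, -2.4]
gripper_width: 0.0235
gripper_force: 45.0
time_s: 17.98
tcp_pos: [0.4214, -0.102, 0.0687]
eef_rot: [180.0, -0.0, -99.9]
contact_force: [0.4, -1.2, -2.0]
gripper_width: 0.0238
gripper_force: 18.0
[ 0.42136073 -0.10195685  0.06872185] [ 0.40734755 -1.16197155 -1.96946924]
[0.0467002  0.06749242] 0.05912634134240907
```

```bash
python3 -m handwheel '[[1,0,0,-0.3,0],[1,0,0,-0.6,0],[1,0,0,-0.75,0],[1,0,0,-0.75,0],[0,0,0,-0.75,0],[0,0,0,-0.75,0],[0,0,0,-0.75,0],[0,0,0,-0.75,0]]' 18;  python3 -m handwheel '[[0,0,0,3,0],[0,0,0,8,0],[0,0,0,13,0],[0,0,0,19,0],[0,0,0,19,0]]'; python3 - <<'E'
from h import *
s,im,d=cap('wrist'); P=cloud('wrist',s,d); save(im,'w5.png'); np.save('w5.npy',P)
z=P[...,2]; xy=P[...,:2].astype(np.float32)
c=np.array([.4442,-.1744]); ux=np.array([.985,-.174]); uy=np.array([.174,.985])
q=(xy-c); qx=q@ux; qy=q@uy
dark=(im.max(-1)<60)&(abs(qx)<.063)&(abs(qy)<.106)&(z>.05)&(z<.07)
print(cv2.minAreaRect(np.stack([qx,qy],-1)[dark]),np.polyfit(qy[dark],z[dark],1),np.median(z[dark]))
a=(z>.09)&(z<.102)&(abs(qx)<.065)&(abs(qy)<.106); print('ankle',cv2.minAreaRect(np.stack([qx,qy],-1)[a]),np.median(z[a]))
E
```

```text
time_s: 19.02
tcp_pos: [0.4216, -0.1019, 0.0616]
eef_rot: [180.0, -0.0, -99.9]
contact_force: [0.2, -0.6, -0.2]
gripper_width: 0.0578
gripper_force: 0.0
time_s: 19.65
tcp_pos: [0.4243, -0.1018, 0.2564]
eef_rot: [-179.5, 0.1, -99.9]
contact_force: [-0.4, -0.7, -1.2]
gripper_width: 0.0876
gripper_force: 0.0Traceback (most recent call last):
  File "<stdin>", line 7, in <module>
cv2.error: OpenCV(4.12.0) /io/opencv/modules/imgproc/src/convhull.cpp:143: error: (-215:Assertion failed) total >= 0 && (depth == CV_32F || depth == CV_32S) in function 'convexHull'
```

View pics/w5.png

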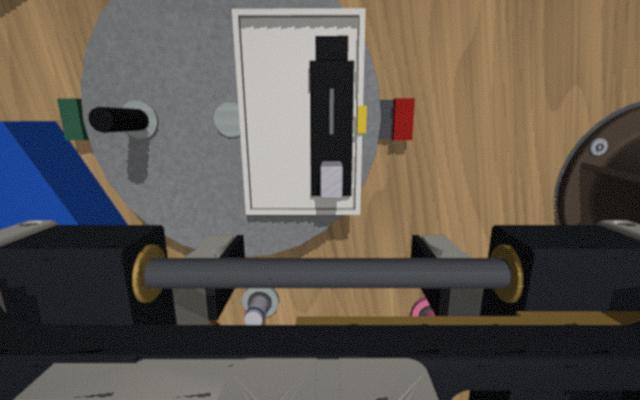

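The wrist view shows the foot lying flat and straight in the outer half of the tray (block at (331,180)), with room left on the inner side for the adapters.

```bash
python3 -m handwheel '[[0,7.5,16,0,90],[0,7.5,16,0,90],[0,7.5,16,0,90],[0,7.5,16,0,90],[0,7.5,16,0,90],[0,7.5,16,0,90],[0,7.5,16,0,90],[0,7.5,16,0,90]]'; cat > posts.py <<'E'
from h import *
s,im,d=cap('wrist'); P=cloud('wrist',s,d); save(im,'w_last.png'); z=P[...,2]; xy=P[...,:2].astype(np.float32)
print(s['tcp_pos'],s['eef_rot'][2])
fr=np.linalg.norm(xy-[.53,-.19],axis=-1)>.185
k=fr&(z>.047)&(z<.062); n,l,st,c=cv2.connectedComponentsWithStats(k.astype(np.uint8))
for i in range(1,n):
    if st[i,4]>60:
        m=l==i; ctr=np.median(xy[m],0); b=(np.linalg.norm(xy-ctr,axis=-1)<.034)&(z>.006)&(z<.013)
        print(np.round(c[i]),st[i,4],'top',np.round(cv2.minEnclosingCircle(xy[m&(z>.053)])[0],4) if (m&(z>.053)).any() else '',cv2.minEnclosingCircle(xy[m])[1],'base',cv2.minEnclosingCircle(xy[b]) if b.any() else '','rgb',np.median(im[m],0))
E
python3 posts.py
```

```text
time_s: 20.7
tcp_pos: [0.4959, 0.0579, 0.25]
eef_rot: [179.9, 0.1, -13.6]
contact_force: [-0.2, -0.3, 0.7]
gripper_width: 0.0878
gripper_force: 0.0
[0.49588773 0.05793956 0.25002426] -13.60373467798902
[310.  11.] 504 top [0.6766 0.0334] 0.013398655690252781 base ((0.6767066717147827, 0.03333163261413574), 0.028035547584295273) rgb [177. 172. 181.]
[236.  46.] 537 top [0.6603 0.121 ] 0.01362468022853136 base ((0.6604939103126526, 0.12136883288621902), 0.027915257960557938) rgb [93. 56. 35.]
[299. 127.] 428 top [0.5618 0.0767] 0.013507656753063202 base ((0.5617000460624695, 0.07661570608615875), 0.027984293177723885) rgb [182. 177. 186.]
[433. 231.] 71 top [ 0.401  -0.0567] 0.008158580400049686 base  rgb [171. 169. 166.]
[297. 317.] 111 top [0.3181 0.1452] 0.012383545748889446 base ((0.3113569915294647, 0.14219267666339874), 0.028366154059767723) rgb [119.  69.  80.]
```

```bash
python3 -m handwheel '[[0,6.6,1.9,0,3.6],[0,6.6,1.9,-5,3.6],[0,6.6,1.9,-11,3.6],[0,6.6,1.9,-17,3.6],[0,6.6,1.9,-23.2,3.6],[0,6.6,1.9,-23.2,3.6],[0,6.6,1.9,-23.2,3.6]]'; python3 -m handwheel '[[1,0,0,0,0],[1,0,0,0,0],[1,0,0,0,0],[1,0,0,0,0],[1,0,0,0,0],[1,0,0,0,0],[1,0,0,0,0],[1,0,0,0,0]]' 40
```

```text
time_s: 21.62
tcp_pos: [0.5637, 0.0774, 0.021]
eef_rot: [180.0, -0.1, -10.4]
contact_force: [1.1, -0.2, 0.5]
gripper_width: 0.0872
gripper_force: 0.0
time_s: 22.62
tcp_pos: [0.5625, 0.0771, 0.0194]
eef_rot: [180.0, 0.0, -10.4]
contact_force: [0.1, -0.2, 0.9]
gripper_width: 0.0246
gripper_force: 40.0
```

```bash
python3 -m handwheel '[[1,0,0,3,0],[1,0,0,7,0],[1,0,0,11,0],[1,0,0,14,0],[1,0,0,14,0]]'; python3 -m handwheel '[[1,-0.6,-2,0,0],[1,-2,-7,0,0],[1,-3.6,-12,0,0],[1,-5.2,-17,0,0],[1,-6.8,-22,0,0],[1,-8.4,-27,0,0],[1,-9.4,-30.6,0,0],[1,-9.4,-30.6,0,0]]'; python3 posts.py
```

```text
time_s: 23.25
tcp_pos: [0.564, 0.0777, 0.162]
eef_rot: [-179.9, -0.2, -10.3]
contact_force: [0.0, 0.2, -2.6]
gripper_width: 0.0247
gripper_force: 40.0
time_s: 24.25
tcp_pos: [0.4661, -0.231, 0.158]
eef_rot: [180.0, 0.2, -10.6]
contact_force: [-0.3, 0.7, -2.0]
gripper_width: 0.0248
gripper_force: 40.0
[ 0.46607085 -0.23104905  0.15795985] -10.57863119563944
```

```bash
python3 -m handwheel '[[1,0,0,-3,0],[1,0,0,-6,0],[1,0,0,-8,0],[1,0,0,-8.6,0],[1,0,0,-8.9,0],[1,0,0,-9.1,0],[1,0,0,-9.1,0]]'; python3 -m handwheel '[[0.6,0,0,0,0],[0.6,0,0,0,0],[0.4,0,0,0,0],[0.4,0,0,0,0],[0.4,0,0,4,0],[0.4,0,0,9,0],[0.4,0,0,14,0],[0,0,0,18,0]]'; python3 -m handwheel '[[0,6,22,0,0],[0,6,22,0,0],[0,6,22,0,0],[0,6,22,0,0],[0,6,22,0,0],[0,6,22,0,0]]'; python3 posts.py; python3 - <<'E'
from h import *
s,im,d=cap('scene'); save(im[60:340],'s6.png')
E
```

```text
time_s: 25.18
tcp_pos: [0.469, -0.2288, 0.0691]
eef_rot: [-180.0, -0.1, -10.3]
contact_force: [-0.4, 0.7, -1.7]
gripper_width: 0.0248
gripper_force: 40.0
time_s: 26.18
tcp_pos: [0.4688, -0.2289, 0.251]
eef_rot: [180.0, -0.1, -10.3]
contact_force: [1.4, -0.4, -0.8]
gripper_width: 0.0578
gripper_force: 0.0
time_s: 26.92
tcp_pos: [0.5284, -0.0088, 0.2484]
eef_rot: [180.0, 0.0, -10.3]
contact_force: [-1.5, -0.1, 0.1]
gripper_width: 0.0877
gripper_force: 0.0
[ 0.52842756 -0.00882455  0.24844159] -10.315555581014927
[266.  53.] 529 top [0.6767 0.0334] 0.013570738025009632 base ((0.6767789125442505, 0.033397506922483444), 0.02811783365905285) rgb [182. 177. 186.]
[192.  84.] 509 top [0.6603 0.121 ] 0.013434292748570442 base ((0.6606444120407104, 0.1209036111831665), 0.02801225334405899) rgb [95. 57. 35.]
```

View pics/s6.png

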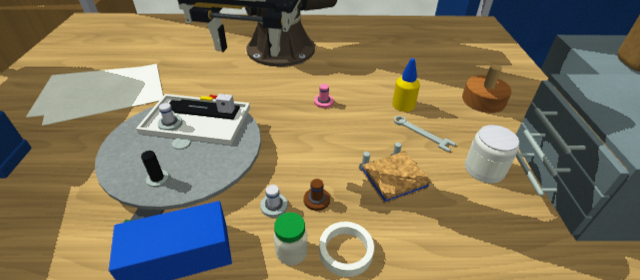

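The scene view shows the adapter standing upright next to the foot in the tray at (168,115), with the sheets still stacked. Next is the second adapter.

```bash
python3 -m handwheel '[[0.4,5,1.4,0,0],[0.4,10,2.8,0,0],[0.4,14.8,4.2,0,0],[0.4,14.8,4.2,0,0],[0.4,14.8,4.2,-6,0],[0.4,14.8,4.2,-12,0],[0.4,14.8,4.2,-15,0],[0.4,14.8,4.2,-15,0]]'; python3 -m handwheel '[[0.4,0,0,-4,0],[0.4,0,0,-7.7,0],[0.4,0,0,-7.7,0],[1,0,0,-7.7,0],[1,0,0,-7.7,0],[1,0,0,-7.7,0],[1,0,0,-7.7,0],[1,0,0,-7.7,0]]' 40;
```

```text
time_s: 28.02
tcp_pos: [0.6744, 0.0315, 0.0964]
eef_rot: [179.9, 0.3, -10.4]
contact_force: [-0.2, -0.8, 0.2]
gripper_width: 0.0525
gripper_force: 0.0
time_s: 29.02
tcp_pos: [0.6773, 0.0331, 0.0228]
eef_rot: [-180.0, -0.1, -10.3]
contact_force: [-0.9, -1.2, 5.7]
gripper_width: 0.0242
gripper_force: 40.0
```

```bash
python3 -m handwheel '[[1,0,0,0,0],[1,0,0,0,0]]'; python3 posts.py
```

```text
time_s: 29.28
tcp_pos: [0.6773, 0.0331, 0.0228]
eef_rot: [-180.0, -0.1, -10.3]
contact_force: [-1.5, -2.0, 6.6]
gripper_width: 0.0238
gripper_force: 40.0
[0.67733355 0.03309763 0.02284462] -10.331245948408958
[240.  76.] 2550 top [0.7779 0.0711] 0.029249582439661026 base ((0.7724355459213257, 0.06298000365495682), 0.026659216731786728) rgb [171. 170. 162.]
[477.  69.] 2401 top [ 0.7518 -0.0483] 0.034068018198013306 base ((0.754292368888855, -0.04752267152070999), 0.03408996760845184) rgb [19. 44. 95.]
[327. 243.] 1698 top [0.6888 0.0315] 0.027215464040637016 base ((0.6780347228050232, 0.03327378258109093), 0.0277729295194149) rgb [130. 127. 132.]
```

```bash
python3 -m handwheel '[[1,0,0,2,0],[1,0,0,6,0],[1,0,0,10,0],[1,0,0,14,0],[1,0,0,14,0]]'; python3 -m handwheel '[[1,-1,-0.9,0,0],[1,-4,-3.4,0,0],[1,-7,-6,0,0],[1,-10,-8.5,0,0],[1,-13,-11.1,0,0],[1,-16,-13.7,0,0],[1,-19.2,-16.4,0,0],[1,-19.2,-16.4,0,0]]'; python3 -m handwheel '[[1,0,0,0,0],[1,0,0,0,0]]'
```

```text
time_s: 29.95
tcp_pos: [0.6786, 0.0336, 0.1655]
eef_rot: [-179.9, -0.3, -10.3]
contact_force: [-0.0, 0.2, -1.9]
gripper_width: 0.024
gripper_force: 40.0
time_s: 30.95
tcp_pos: [0.4808, -0.1324, 0.1604]
eef_rot: [180.0, 0.2, -10.5]
contact_force: [-0.3, -0.8, -1.9]
gripper_width: 0.0246
gripper_force: 40.0
time_s: 31.2
tcp_pos: [0.4847, -0.1306, 0.161]
eef_rot: [180.0, 0.0, -10.3]
contact_force: [0.7, 1.0, -1.1]
gripper_width: 0.0244
gripper_force: 40.0
```

```bash
python3 -m handwheel '[[1,0,0,-3,0],[1,0,0,-6,0],[1,0,0,-8,0],[1,0,0,-8.6,0],[1,0,0,-8.9,0],[1,0,0,-8.9,0],[1,0,0,-8.9,0]]'; python3 -m handwheel '[[0.6,0,0,0,0],[0.6,0,0,0,0],[0.4,0,0,0,0],[0.4,0,0,0,0],[0.4,0,0,4,0],[0.4,0,0,9,0],[0.4,0,0,14,0],[0,0,0,18,0]]'; python3 -m handwheel '[[0,0,13,0,0],[0,0,13,0,0],[0,0,13,0,0],[0,0,13,0,0]]';python3 - <<'E'
from h import *
s,im,d=cap('top'); s2,im2,d2=cap('scene'); save(np.vstack([im[60:340],im2[60:340]]),'c7.png')
for n,s,d in(('top',s,d),('scene',s2,d2)):
    P=cloud(n,s,d); q=P[...,:2]-[.4442,-.1744]; qx=q@[.985,-.174]; qy=q@[.174,.985]; z=P[...,2]
    k=(z>.088)&(z<.11)&(abs(qx)<.065)&(abs(qy)<.11); nn,l,st,c=cv2.connectedComponentsWithStats(k.astype(np.uint8))
    for i in range(1,nn): 
        if st[i,4]>15: print(n,st[i,4],np.round([qx[l==i].mean(),qy[l==i].mean(),np.median(z[l==i])],3))
E
```

```text
time_s: 32.08
tcp_pos: [0.4852, -0.1308, 0.0733]
eef_rot: [-180.0, -0.1, -10.3]
contact_force: [-0.3, 0.6, -1.6]
gripper_width: 0.0244
gripper_force: 40.0
time_s: 33.08
tcp_pos: [0.4848, -0.1309, 0.2549]
eef_rot: [-180.0, -0.1, -10.3]
contact_force: [1.2, 0.9, -0.1]
gripper_width: 0.0581
gripper_force: 0.0
time_s: 33.58
tcp_pos: [0.4846, -0.0004, 0.2526]
eef_rot: [180.0, 0.0, -10.3]
contact_force: [-0.5, -0.3, 0.1]
gripper_width: 0.0872
gripper_force: 0.0
top 120 [ 0.033 -0.047  0.102]
top 171 [-0.034  0.068  0.095]
scene 132 [-0.03   0.069  0.096]
scene 126 [ 0.038 -0.045  0.101]
scene 127 [0.038 0.053 0.101]
```

View pics/c7.png

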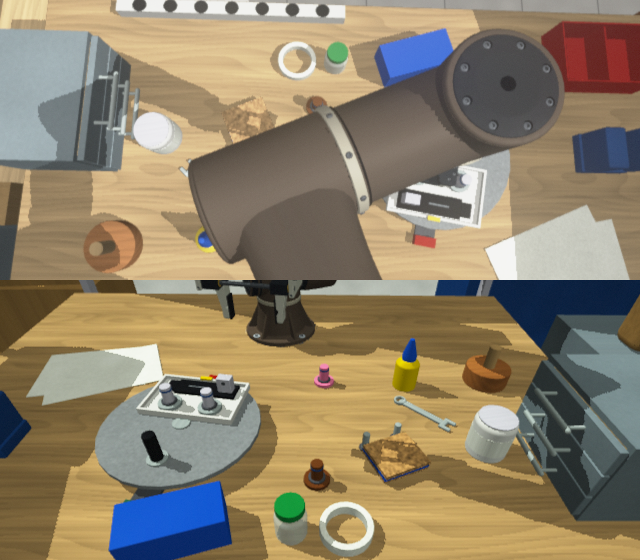

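The scene view shows both adapters upright at (168,397) and (207,400) beside the flat foot. No other metal adapter is left on the bench, so I'll turn the stand.

```bash
python3 -m handwheel '[[0,15.3,-20.6,0,-85],[0,15.3,-20.6,0,-85],[0,15.3,-20.6,0,-85],[0,15.3,-20.6,0,-85],[0,15.3,-20.6,0,-85],[0,15.3,-20.6,0,-85],[0,15.3,-20.6,0,-85],[0,15.3,-20.6,0,-85]]'; python3 -m handwheel '[[0,0,0,0,-95],[0,0,0,0,-95],[0,0,0,0,-95],[0,0,0,0,-95],[0,0,0,0,-95],[0,0,0,0,-95],[0,0,0,0,-95],[0,0,0,0,-95]]'; python3 -m handwheel '[[0,0,0,0,-9.7],[0,0,0,0,-9.7],[0,0,0,0,-9.7]]'; python3 - <<'E'
from h import *
print(get_state()['joints'])
E
```

```text
time_s: 34.67
tcp_pos: [0.637, -0.2089, 0.252]
eef_rot: [179.9, -0.0, -95.8]
contact_force: [0.7, -1.0, -0.1]
gripper_width: 0.0873
gripper_force: 0.0
time_s: 35.67
tcp_pos: [0.637, -0.2088, 0.2522]
eef_rot: [-180.0, -0.0, 178.2]
contact_force: [-0.2, -0.7, 0.0]
gripper_width: 0.0879
gripper_force: 0.0
time_s: 36.05
tcp_pos: [0.6373, -0.2078, 0.2524]
eef_rot: [-180.0, -0.0, 169.1]
contact_force: [-0.6, -0.3, -0.1]
gripper_width: 0.0876
gripper_force: 0.0
[-1.43539583e+00  1.86902190e+01  4.61227055e+00  2.20366966e-03
 -7.59429197e+01 -9.94236189e+01]
```

```bash
python3 -m handwheel '[[0,0.1,0.1,-5,1],[0,0.1,0.1,-11,1],[0,0.1,0.1,-17.7,1],[0,0.1,0.1,-17.7,1],[0,0.1,0.1,-17.7,1],[0,0.1,0.1,-17.7,1]]'; python3 -m handwheel '[[1,0,0,0,0],[1,0,0,0,0],[1,0,0,0,0],[1,0,0,0,0],[1,0,0,0,0],[1,0,0,0,0],[1,0,0,0,0],[1,0,0,0,0]]' 40; python3 -m handwheel '[[1,0,0.5,0,2.5],[1,0.1,1.4,0,7.5],[1,0.1,2.4,0,12.5],[1,0,3.4,0,17.5],[1,-0.2,4.3,0,22.5],[1,-0.5,5.3,0,27.5],[1,-0.7,5.7,0,30],[1,-0.7,5.7,0,30]]'
```

```text
time_s: 36.8
tcp_pos: [0.6407, -0.2062, 0.0789]
eef_rot: [180.0, 0.3, 170.1]
contact_force: [0.4, 0.3, 0.2]
gripper_width: 0.088
gripper_force: 0.0
time_s: 37.8
tcp_pos: [0.6386, -0.2062, 0.0755]
eef_rot: [-180.0, -0.0, 170.0]
contact_force: [0.3, -3.6, -1.1]
gripper_width: 0.0246
gripper_force: 40.0
time_s: 38.8
tcp_pos: [0.6327, -0.1485, 0.0756]
eef_rot: [-180.0, 0.1, -160.0]
contact_force: [5.2, -1.2, -4.3]
gripper_width: 0.0246
gripper_force: 40.0
```

```bash
python3 -m handwheel '[[1,-0.6,1.3,0,7.5],[1,-1.4,2.5,0,15],[1,-2.3,3.6,0,22.5],[1,-3.3,4.6,0,30],[1,-4.5,5.5,0,37.5],[1,-5.7,6.1,0,45],[1,-7.1,6.7,0,52.5],[1,-8.5,7.0,0,60]]'; python3 -m handwheel '[[1,-1.4,0.1,0,7.5],[1,-2.9,0.1,0,15],[1,-4.3,-0.1,0,22.5],[1,-5.7,-0.5,0,30],[1,-7,-1.1,0,37.5],[1,-8.2,-1.9,0,45],[1,-9.3,-2.8,0,52.5],[1,-10.3,-3.8,0,60]]'
```

```text
time_s: 39.8
tcp_pos: [0.5463, -0.0784, 0.0755]
eef_rot: [-180.0, 0.0, -99.8]
contact_force: [5.9, -3.1, -6.9]
gripper_width: 0.0248
gripper_force: 40.0
time_s: 40.8
tcp_pos: [0.443, -0.1174, 0.0755]
eef_rot: [180.0, 0.0, -39.8]
contact_force: [7.1, -3.2, -9.6]
gripper_width: 0.0245
gripper_force: 40.0
```

```bash
python3 -m handwheel '[[1,-0.6,-0.8,0,5],[1,-1.1,-1.6,0,10],[1,-1.5,-2.5,0,15],[1,-1.9,-3.4,0,20],[1,-2.2,-4.3,0,25],[1,-2.4,-5.2,0,30],[1,-2.4,-5.2,0,30],[1,-2.4,-5.2,0,30]]'; python3 -m handwheel '[[0.5,0,0,0,0],[0.5,0,0,0,0],[0.3,0,0,0,0],[0,0,0,0,0],[0,0,0,0,0],[0,0,0,5,0],[0,0,0,11,0],[0,0,0,17,0]]';  python3 -m handwheel '[[0,0,22,0,0],[0,0,22,0,0],[0,0,22,0,0],[0,0,22,0,0],[0,0,22,0,0]]'; python3 - <<'E'
from h import *
s,im,d=cap('top'); s2,im2,d2=cap('scene'); save(np.vstack([im[60:340],im2[60:340]]),'c8.png')
c=np.array([.530,-.187])+.087*np.array([.985,-.174])
for n,s,d in(('top',s,d),('scene',s2,d2)):
    P=cloud(n,s,d); q=P[...,:2]-c; qx=-(q@[.985,-.174]); qy=-(q@[.174,.985]); z=P[...,2]
    k=(z>.088)&(z<.11)&(abs(qx)<.065)&(abs(qy)<.11); nn,l,st,cc=cv2.connectedComponentsWithStats(k.astype(np.uint8))
    for i in range(1,nn): 
        if st[i,4]>15: print(n,st[i,4],np.round([qx[l==i].mean(),qy[l==i].mean(),np.median(z[l==i])],3))
    t=(z>.053)&(z<.061)&(np.linalg.norm(q,axis=-1)<.14); print('tray',cv2.minAreaRect(P[...,:2][t].astype(np.float32)))
    h=(z>.105)&(z<.12)&(np.linalg.norm(P[...,:2]-[.422,-.168],axis=-1)<.05); print('handle',P[h].mean(0) if h.any() else '')
E
```

```text
time_s: 41.8
tcp_pos: [0.4192, -0.169, 0.0755]
eef_rot: [180.0, 0.0, -10.1]
contact_force: [1.3, -3.6, -4.5]
gripper_width: 0.0243
gripper_force: 40.0
time_s: 42.8
tcp_pos: [0.4192, -0.1688, 0.2475]
eef_rot: [180.0, 0.0, -10.0]
contact_force: [1.2, 0.5, -0.5]
gripper_width: 0.0871
gripper_force: 0.0
time_s: 43.42
tcp_pos: [0.4195, 0.053, 0.2456]
eef_rot: [-180.0, -0.0, -9.8]
contact_force: [0.0, -0.2, 0.1]
gripper_width: 0.0877
gripper_force: 0.0
top 161 [-0.032  0.067  0.095]
tray ((0.6423128247261047, -0.20862601697444916), (0.23080958425998688, 0.0919928103685379), 77.90120697021484)
handle 
scene 155 [0.029 0.046 0.102]
scene 154 [ 0.03  -0.052  0.102]
scene 225 [-0.036  0.065  0.096]
tray ((0.6159253716468811, -0.2029234617948532), (0.23023971915245056, 0.1482199728488922), 79.89701080322266)
handle [ 0.42545906 -0.16762469  0.11097719]
```

View pics/c8.png

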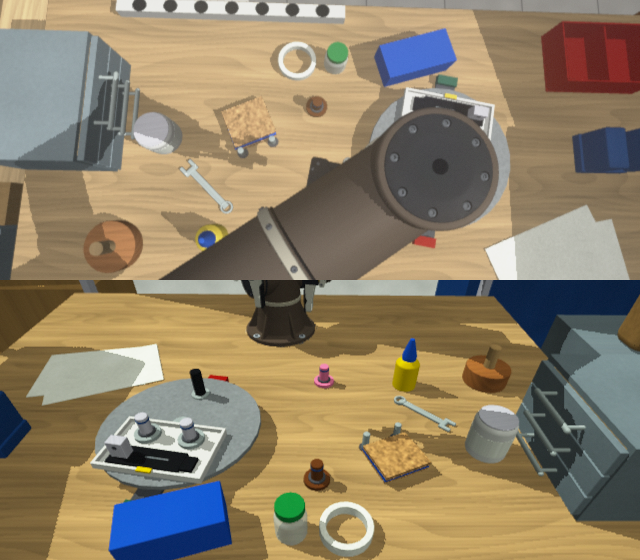

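Both views show the tray at the green mark, with yellow at (450,97) next to green at (446,82). The foot lies flat in it, both adapters stand upright, and the sheets are still stacked.

```bash
python3 -c "
from plant import r
print(r.close_job())"
```

```text
the job is handed in; nothing more can be done
None
```

The job is handed in: the tray is clicked in at the green mark with the foot flat and both adapters upright in it, the sheets are still stacked by the dogs, and the arm is clear of everything.

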